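Scoop ball knobs into a tin

ROBOT

A 6-joint arm with a two-finger parallel gripper is mounted at the origin on the work surface. World frame = base frame: x ahead of the robot, y to its left, z up, the work surface at z = 0. Lengths are in m, angles in rad, forces in N, time in s.
With the tool pointing down it reaches from about 0.35 to 0.975 m from the base axis. Payload 4.9 kg.
Tool frame: the origin (TCP) lies at the very end of the fingers, on their centre line; the grasp point (between the pads) lies 19 mm behind it; z points along the fingers, y is the line along which they close (so a half turn about z gives the same grasp; the last joint's range is limited). The gripper opens to 85 mm and grips with 20 to 120 N. Pads are 22 mm wide; open, the fingers measure 114 mm over their backs; the gripper's body (76 mm by 85 mm) begins 54 mm behind the grasp point. The pads swing forward as they close: fully open they stand 13 mm farther back than shut.
Start: joints at [-1.416, 0.053, 1.613, -0, 1.476, -0.119], TCP at [0.169, -0.602, 0.231] pointing down, gripper open.
Joint ranges: [-3.01, 3.01], [-1.01, 2.22], [0.06, 2.58], [-1.02, 4.17], [0.09, 2.62], [-3.14, 3.14]. Speed limits (rad/s): [2.57, 2.57, 3.14, 3.14, 3.14, 3.14].

INTERFACE

Orientations are given as [roll, pitch, yaw] about the fixed x, y, z axes, in that order (R = Rz(yaw) Ry(pitch) Rx(roll)).
In Python, from cell import bot, vision, nets gives the robot as it stands.
- The arm moves only by the tool send_rows, never from a script. Its argument "plan" is one flat list of numbers, 5 for each row, row after row: the shift along the tool's x, y, z in cm, then the turn about the tool's z in degrees, then the opening, from -1 (shut) to 1 (fully open). In form: [x, y, z, twist, gripper, x, y, z, twist, gripper, ...]. A call has 1 to 20 rows; each row shifts and turns the commanded pose from where the row before left it, along the tool's axes as they then stand; what a row does not reach is not made up. A row lasts 1/12 s, in which the tool goes at most 41.7 mm and 7.16 degrees, less where a joint would pass 70% of its speed; a pose out of reach is approached as far as the arm can. A call with a gripper value outside its range is refused whole. The fingers move at their own pace and stop on an object; "squeeze" is the grip in N (left out, the last holds). Time passes only in rows, so rows that do not move let the fingers close. It gives the time, the measured TCP pose, the force, the opening and the grip force at its end, in the units of the state.
- bot.observe(): the state, without advancing time (a new reading comes with each control period).
- vision.read_camera(name): name is "scene" or "top" or "wrist"; returns (picture, depth): 400x640x3 uint8, blue, green, red; 400x640 float32, m along the optical axis (not along the pixel's ray), 0 where there is no reading.
- vision.camera_info(name): a dict with "fx", "fy", "cx", "cy" (pixels), "dist_coeffs" ([k1, k2, p1, p2, k3] as OpenCV has them; the pictures are not rectified), "R" (3x3) and "t" (3): a world point X has camera coordinates R X + t; the wrist camera has in their place "T_tool_cam" (4x4, takes a point from camera to tool coordinates, whose origin is the TCP and whose axes are the flange's). Camera axes: x right, y down, z forward; pixel columns grow to the right and rows downward; lengths in m; the calibration is good to about 2 mm. A picture is of the moment at which its call begins: read the wrist's pose just before it. camera_info takes no time and is no camera call.
- bot.hand_in(): hands the job in; it is judged then, once.
Trained networks look in the newest picture that a camera, given by its name, has taken for a name from the list of things; names that differ only in an ending like _2 or _b are one class to them, and where a whole thing is asked for, a point or a joint stands for the part that bears it (a point fixed in the world has none). Each returns a list of dicts, best first, with "confidence" (0 to 1); they miss things now and then, are a little off and sometimes report something else, mostly with a low value. They report only what shows in the picture. A call takes as long as a camera call. They do not tell look-alikes from the thing itself.
- nets.cut_out(camera, label): "region" (400x640 bool, what is visible of it) and "rect" ([left, top, right, bottom] in pixels, round what is visible of it).
The state is a dict: "time": time; "q": joint angles; "joint_velocities": joint speeds; "effort": joint torques, N m; "tool_pos": TCP position; "eef_rot": TCP orientation; "force": force on the tool from outside, world axes, zero at the start; "wrist_torque": the same for the moment, N m; "gripper_width": finger opening in m; "gripper_force": force on a finger pad.
Only numpy, scipy, OpenCV 4.12 (cv2) and the standard library are available. Lean on these libraries where they do the work, as an engineer would, in place of code of your own. Each camera call takes 0.05 s, during which the arm holds its last target. There are 200 camera calls.

TASK

With the hand scoop, scoop the black ball knobs out of the long steel tray and tip at least three of the four into the round open tin; any knob not in the tin must be left in the tray, none on the bench or in the scoop. Then stand the scoop upright on the middle of its rubber mat and let go. Never touch the knobs with the gripper or the arm, keep the tin standing, and leave the tall bottle, jar, square box and motor where they are.

Things in the scene. Friction and masses are not known exactly. Their poses are not given: they have to be found in the camera images.
- scoop: Loose aluminium hand scoop, wooden grip bar on top, 0.16 kg. Origin: centre of the bowl's flat underside; z up. Bowl 90 mm along x, 92 mm along y, floor 1.6 mm thick; the mouth faces -x, its lip at x = -45 mm. Back wall at x = +45 mm, 36 mm high; side walls 3 mm thick, 36 mm high, but 6 mm from x = -34 to -19 mm and none nearer the lip. A post on the back wall (x = 37 to 45 mm, above z = 30 mm) carries the bar.
- scoop_grip (a point): Centre of the scoop's grip bar, at x = 2, y = 0, z = 72 mm in the scoop's frame, above the bowl and near the centre of mass: the bar is 86 mm long along the scoop's x, 18 mm wide (y) and 22 mm tall. Grip it from above, across y.
- scoop_lip (a point): Middle of the scoop's straight lip at the mouth, at x = -45, y = 0, z = 0 mm in the scoop's frame.
- tray: Fixed long open steel tray, 240 x 106 mm outside (long along its x), 32 mm high, walls and floor 4 mm thick, so inside 232 x 98 mm. Origin: centre of its underside, z up. The knobs start in its -x half (centres between x = -92 and -6 mm); the +x end is free, with room to set the scoop down with its mouth towards -x.
- tin: Loose round open steel tin, the only round open vessel, outside diameter 136 mm, height 80 mm, wall 3 mm, floor 4 mm, 0.4 kg. Origin: centre of its underside, z up.
- mat: Fixed flat black rubber mat 170 x 150 mm (x by y), 4 mm thick; the scoop stands on it at the start. Origin: centre of its underside.
- knob0: One of four alike black polished plastic ball knobs for machine levers: a ball of 34 mm diameter with a flat of 12 mm diameter, 30 g, slippery (friction about 0.2). Origin: the ball's centre; the flat is 15.9 mm from it on its -z side, and is down at the start.
- knob1: One of four alike black polished plastic ball knobs for machine levers: a ball of 34 mm diameter with a flat of 12 mm diameter, 30 g, slippery (friction about 0.2). Origin: the ball's centre; the flat is 15.9 mm from it on its -z side, and is down at the start.
- knob2: One of four alike black polished plastic ball knobs for machine levers: a ball of 34 mm diameter with a flat of 12 mm diameter, 30 g, slippery (friction about 0.2). Origin: the ball's centre; the flat is 15.9 mm from it on its -z side, and is down at the start.
- knob3: One of four alike black polished plastic ball knobs for machine levers: a ball of 34 mm diameter with a flat of 12 mm diameter, 30 g, slippery (friction about 0.2). Origin: the ball's centre; the flat is 15.9 mm from it on its -z side, and is down at the start.
- bottle: Bystander: tall grey bottle, 60 mm diameter, 190 mm high, loose. Origin: centre of its underside.
- jar: Bystander: closed glass jar, 68 mm diameter, 90 mm high, loose. Origin: centre of its underside.
- box: Bystander: square-cornered open steel box 100 x 75 mm, 55 mm high, with a steel block in it, loose. Origin: centre of its underside.
- motor: Bystander: small red motor lying along its x on a foot, 115 mm long (shaft towards -x), 72 mm wide, 90 mm high, loose. Origin: centre of its underside.
Things that resemble listed ones, but are neither listed nor needed, are in the scene too. Leave any blue look-alike of the scoop alone. What is shaped like the knob3 but orange is not meant.

How it is judged:
By the outcome, as a careful person would: the job done as asked, in the order asked, and still so for the second after the job is handed in, with the robot touching nothing.
It also fails if it takes over 64 s, if anything falls off the work surface, if the arm or the gripper's body presses on something with over 40 N, if the wrist force passes 120 N, or if a joint passes its speed limit or range.

## Working session

There is one attempt and no reset: what is moved stays moved. The work goes in short steps, Python scripts to look and compute and a tool call to move; the robot and the scene stay as the last step left them, time stands still between calls to the robot, and variables do not carry over. Pictures are saved under pics/ and viewed, at most 10 in all, crops included, and the job is handed in when it is done.

Besides the shell and the picture viewer there is one more tool, called as name(argument=value, ...), one argument or row to a line, values as JSON. send_rows: Moves the arm, as the interface text tells. Its arguments: {"type":"object","properties":{"plan":{"type":"array"},"squeeze":{"type":"number"}},"required":["plan"]}

```bash
ls; mkdir -p pics
cat > h.py <<'E'
import numpy as np, cv2
from cell import bot, vision, nets
from scipy.spatial.transform import Rotation as Ro
def pts(cam,depth,mask,pose=None):
    i=vision.camera_info(cam); v,u=np.nonzero(mask&(depth>0)); z=depth[v,u]
    K=np.array([[i['fx'],0,i['cx']],[0,i['fy'],i['cy']],[0,0,1.]])
    n=cv2.undistortPoints(np.stack([u,v],1).astype(float)[:,None],K,np.array(i['dist_coeffs'],float))[:,0]
    P=np.c_[n*z[:,None],z]
    if 'R' in i: return (P-np.array(i['t']))@np.array(i['R'])
    T=np.array(i['T_tool_cam']); P=P@T[:3,:3].T+T[:3,3]
    return P@Ro.from_euler('xyz',pose[1]).as_matrix().T+pose[0]
E
python3 - <<'E'
from h import *
s=bot.observe(); print({k:np.round(v,3) for k,v in s.items()})
for c in ['top','scene']:
    im,d=vision.read_camera(c); cv2.imwrite(f'pics/{c}0.png',im)
    for n in ['scoop','scoop_grip','tray','tin','mat','knob0','bottle','jar','box','motor']:
        for r in nets.cut_out(c,n):
            P=pts(c,d,r['region'])
            if len(P)>5: print(c,n,round(r['confidence'],2),np.round(r['rect']),np.round(np.median(P,0),3),np.round(np.percentile(P,[2,98],axis=0),3).tolist())
E
```

```text
pics
{'time': np.float64(0.0), 'q': array([-1.416,  0.053,  1.614, -0.   ,  1.476, -0.119]), 'joint_velocities': array([ 0.001, -0.002, -0.   , -0.001, -0.001, -0.   ]), 'effort': array([ 1.0000e-03, -3.9368e+01, -3.7018e+01, -0.0000e+00,  7.0000e-03,
        0.0000e+00]), 'tool_pos': array([ 0.169, -0.601,  0.23 ]), 'eef_rot': array([-3.14 , -0.   ,  0.274]), 'force': array([-0.468,  0.027, -0.609]), 'wrist_torque': array([-0.005,  0.039,  0.054]), 'gripper_force': np.float64(0.0), 'gripper_width': np.float64(0.086)}
top scoop 0.84 [302. 182. 340. 223.] [ 0.546 -0.002  0.008] [[0.495, -0.055, 0.0], [0.598, 0.047, 0.092]]
top scoop 0.83 [295. 123. 334. 161.] [0.753 0.005 0.006] [[0.702, -0.046, -0.003], [0.805, 0.055, 0.087]]
top scoop_grip 0.75 [303. 185. 341. 222.] [ 0.546 -0.002  0.008] [[0.495, -0.058, 0.0], [0.598, 0.05, 0.092]]
top scoop_grip 0.59 [297. 125. 337. 160.] [0.755 0.005 0.006] [[0.704, -0.046, -0.003], [0.812, 0.055, 0.087]]
top scoop_grip 0.5 [210. 248. 221. 260.] [0.4   0.337 0.032] [[0.386, 0.325, 0.016], [0.415, 0.353, 0.042]]
top tin 0.71 [411. 212. 458. 256.] 
[... 2349 characters left out ...]
463 0.295 0.033] [[0.449, 0.281, 0.019], [0.472, 0.306, 0.04]]
scene knob0 0.54 [416. 262. 427. 271.] [0.41  0.291 0.032] [[0.397, 0.276, 0.02], [0.418, 0.302, 0.04]]
scene bottle 0.59 [278. 260. 308. 318.] [0.756 0.224 0.122] [[0.728, 0.194, 0.016], [0.778, 0.238, 0.193]]
scene jar 0.56 [370. 207. 398. 242.] [0.436 0.152 0.069] [[0.396, 0.112, 0.005], [0.455, 0.173, 0.094]]
scene box 0.77 [213. 174. 245. 205.] [ 0.741 -0.211  0.036] [[0.686, -0.265, 0.003], [0.794, -0.166, 0.059]]
scene box 0.48 [276. 194. 357. 251.] [0.59  0.019 0.006] [[0.474, -0.079, 0.001], [0.645, 0.076, 0.01]]
scene motor 0.66 [308. 148. 349. 182.] [ 0.432 -0.131  0.061] [[0.376, -0.181, 0.002], [0.47, -0.111, 0.093]]
```

Run:
```python
import cv2
a=cv2.imread('pics/top0.png')[100:290,190:470]; cv2.imwrite('pics/top0c.png',cv2.resize(a,None,fx=2.85,fy=2.85,interpolation=cv2.INTER_CUBIC))
```

```text
(no output)
```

View pics/top0c.png

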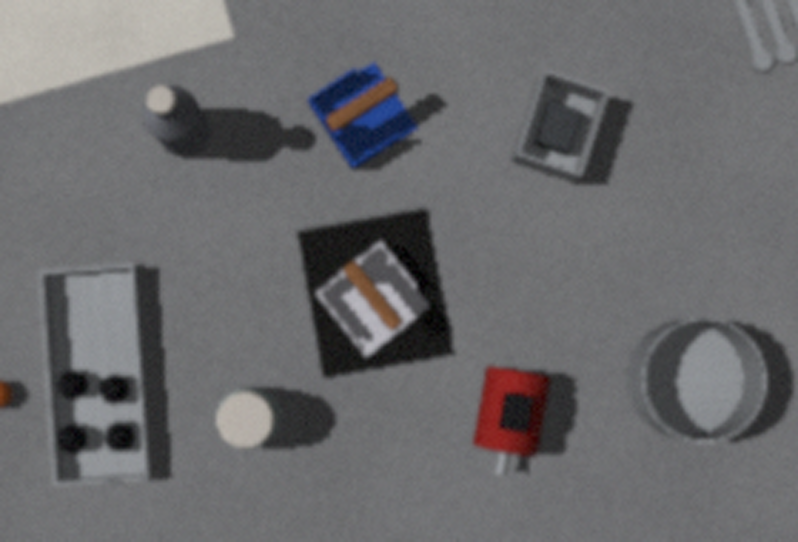

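The crop shows the scoop on its mat at about (370,295), with the bar running at about 37° in world yaw. The tray with four knobs is at (105,375), the tin at (710,380), and the blue look-alike at (362,115). I'll move over the scoop for a close look.

send_rows(
  plan=[2.6, -2.4, 0, 0, 1, 2.6, -2.4, 0, 0, 1, 2.6, -2.4, 0, 0, 1, 2.6, -2.4, 0, 0, 1, 2.6, -2.4, 0, 0, 1, 2.6, -2.4, 0, 0, 1, 2.6, -2.4, 0, 0, 1, 2.6, -2.4, 0, 0, 1, 2.6, -2.4, 0, 0, 1, 2.6, -2.4, 0, 0, 1, 2.6, -2.4, 0, 0, 1, 2.6, -2.4, 0, 0, 1, 2.6, -2.4, 0, 0, 1, 2.6, -2.4, 0, 0, 1, 2.6, -2.4, 0, 0, 1, 2.6, -2.4, 0, 0, 1, 2.6, -2.4, 0, 0, 1, 2.6, -2.4, 0, 0, 1, 0, 0, 0, 0, 1, 0, 0, 0, 0, 1],
  squeeze=60,
)

```text
time: 2.77
tool_pos: [0.5032, -0.0578, 0.2313]
eef_rot: [3.141, 0.0, 0.277]
force: [0.7, -0.6, 0.4]
gripper_width: 0.0855
gripper_force: 0.0
```

Run:
```python
from h import *
s=bot.observe(); print(s['time'],s['tool_pos'],s['eef_rot'],s['q'])
p=(s['tool_pos'],s['eef_rot'])
im,d=vision.read_camera('wrist'); cv2.imwrite('pics/w1.png',im)
for r in nets.cut_out('wrist','scoop'):
    P=pts('wrist',d,r['region'],p); print(r['confidence'],r['rect'],np.percentile(P,[2,50,98],axis=0).round(3).tolist())
    B=P[P[:,2]>.075]
    if len(B)>20:
        c=cv2.minAreaRect(B[:,:2].astype(np.float32)*1000); print('bar',len(B),c,B.mean(0).round(4),B[:,2].max())
        L=P[(P[:,2]>.03)&(P[:,2]<.046)]; print('walltops',len(L),L.mean(0).round(3))
# tray & tin via depth from top camera, height bands
im,d=vision.read_camera('top'); P=pts('top',d,d>0)
m=(abs(P[:,0]-.475)<.17)&(abs(P[:,1]-.312)<.1)&(P[:,2]>.022)&(P[:,2]<.036)
Q=P[m]; print('tray rim',len(Q),np.percentile(Q,[1,99],axis=0).round(3).tolist(),cv2.minAreaRect(Q[:,:2].astype(np.float32)*1000))
m=(np.hypot(P[:,0]-.446,P[:,1]+.357)<.1)&(P[:,2]>.07); Q=P[m]; print('tin',len(Q),cv2.minEnclosingCircle(Q[:,:2].astype(np.float32)*1000))
```

```text
2.7667 [ 0.5031916  -0.05783634  0.23128734] [3.14148997e+00 3.86414850e-04 2.77321875e-01] [-2.61300441e-01 -2.36076372e-01  1.88296281e+00 -2.87184009e-04
  1.49498525e+00  1.03219578e+00]
0.76 [233.6, 69.0, 340.3, 165.9] [[0.498, -0.051, 0.005], [0.551, -0.0, 0.008], [0.601, 0.054, 0.089]]
bar 1708 ((548.7909545898438, -0.3251800537109375), (86.15287017822266, 26.243385314941406), 37.086429595947266) [0.5519 0.0008 0.087 ] 0.09065411646319499
walltops 652 [0.562 0.018 0.04 ]
tray rim 603 [[0.352, 0.255, 0.022], [0.591, 0.41, 0.036]] ((469.63604736328125, 335.59979248046875), (240.24264526367188, 154.77919006347656), 2.757378101348877)
tin 203 ((446.1890563964844, -355.96209716796875), 69.65571594238281)
```

View pics/w1.png

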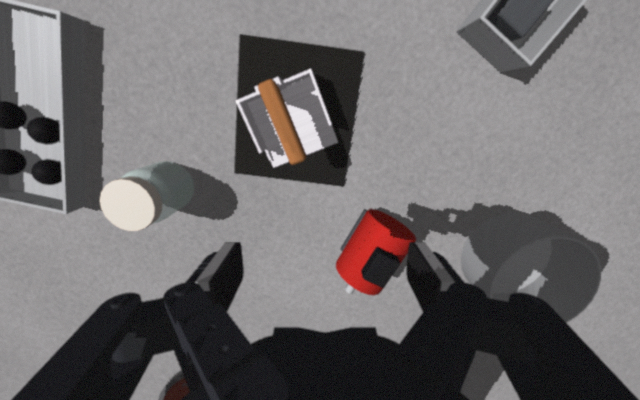

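The mouth (open edge at about (275,165)–(335,140)) faces the robot, so scoop +x lies at yaw 37°. I'll align above the bar next.

send_rows(
  plan=[1.2, -0.86, 0, 0, 1, 1.2, -0.86, 0, 0, 1, 1.2, -0.86, 0, 0, 1, 1.2, -0.86, 0, 0, 1, 1.2, -0.86, 0, 0, 1, 0, 0, 2.5, -5.3, 1, 0, 0, 2.5, -5.3, 1, 0, 0, 2.5, -5.3, 1, 0, 0, 2.5, -5.3, 1, 0, 0, 0, 0, 1, 0, 0, 0, 0, 1],
)

```text
time: 3.83
tool_pos: [0.5479, -0.0017, 0.1299]
eef_rot: [-3.139, 0.003, 0.641]
force: [0.3, 0.1, 0.4]
gripper_width: 0.0851
gripper_force: 0.0
```

Run:
```python
from h import *
s=bot.observe(); p=(s['tool_pos'],s['eef_rot']); print(p,s['q'])
im,d=vision.read_camera('wrist'); cv2.imwrite('pics/w2.png',im)
P=pts('wrist',d,d>0,p); m=np.hypot(P[:,0]-.549,P[:,1])<.06
B=P[m&(P[:,2]>.08)&(P[:,2]<.1)]
# keep brownish handled by height; report
print(len(B),cv2.minAreaRect(B[:,:2].astype(np.float32)*1000),B.mean(0))
# tray: rim points from top view, with tray-limited y, and wrist
im,d=vision.read_camera('top'); P=pts('top',d,d>0)
m=(abs(P[:,0]-.475)<.17)&(abs(P[:,1]-.312)<.075)&(P[:,2]>.024)&(P[:,2]<.036)
Q=P[m]; r=Q[:,:2].astype(np.float32)*1000; print('tray',cv2.minAreaRect(r))
for n,sel in [('yl',(Q[:,1]<.29)&(Q[:,0]>.49)),('yh',(Q[:,1]>.33)&(Q[:,0]>.49)),('yl2',(Q[:,1]<.275)&(Q[:,0]<.49)),('yh2',(Q[:,1]>.35)&(Q[:,0]<.49)),('xl',Q[:,0]<.368),('xh',Q[:,0]>.58)]: print(n,sel.sum(),np.median(Q[sel],0).round(4) if sel.any() else '')
m=(abs(P[:,0]-.475)<.2)&(abs(P[:,1]-.312)<.1); b=im.reshape(-1,3)[d.ravel()>0].max(1)
```

```text
(array([ 0.54785921, -0.00165123,  0.12990808]), array([-3.13903351e+00,  2.63144730e-03,  6.40884134e-01])) [-1.38851475e-01 -4.35960576e-02  1.88381673e+00 -3.14375310e-05
  1.30504251e+00  7.91072397e-01]
2804 ((548.4925537109375, -0.225128173828125), (85.72088623046875, 17.78489112854004), 37.34770584106445) [0.55141231 0.00166851 0.0876862 ]
tray ((470.4135437011719, 311.8289489746094), (241.06661987304688, 109.41849517822266), 3.2513513565063477)
yl 54 [0.5512 0.2644 0.0319]
yh 64 [0.5508 0.3661 0.0311]
yl2 85 [0.4038 0.2591 0.0308]
yh2 75 [0.4315 0.3611 0.0306]
xl 56 [0.3551 0.3087 0.0318]
xh 47 [0.5882 0.3173 0.0326]
```

send_rows(
  plan=[0, -0.1, 2.0, -0.6, 1, 0, 0, 2.0, 0, 1, 0, 0, 2.0, 0, 1, 0, 0, 1.0, 0, 1, 0, 0, 0.2, 0, 1, 0, 0, 0, 0, -1, 0, 0, 0, 0, -1, 0, 0, 0, 0, -1, 0, 0, 0, 0, -1, 0, 0, 0, 0, -1, 0, 0, 0, 0, -1, 0, 0, 0, 0, -1, 0, 0, 0, 0, -1],
)

```text
time: 5.02
tool_pos: [0.5489, -0.0009, 0.0602]
eef_rot: [3.141, -0.001, 0.654]
force: [-1.1, 0.3, 5.1]
gripper_width: 0.0171
gripper_force: 59.6
```

send_rows(
  plan=[0, 0, -2.5, 0, -1, 0, 0, -2.5, 0, -1, 0, 0, -2.5, 0, -1, 1.83, -2.57, -1.5, 0, -1, 1.83, -2.57, 0, 0, -1, 1.83, -2.57, 0, 0, -1, 1.83, -2.57, 0, 0, -1, 1.83, -2.57, 0, 0, -1, 1.83, -2.57, 0, 0, -1, 1.83, -2.57, 0, 0, -1, 1.83, -2.57, 0, 0, -1, 1.83, -2.57, 0, 0, -1, 1.83, -2.57, 0, 5.9, -1, 0, 0, 0, 5.9, -1, 0, 0, 0, 5.9, -1, 0, 0, 0, 5.9, -1, 0, 0, 0, 5.9, -1, 0, 0, 0, 5.9, -1],
)

```text
time: 6.52
tool_pos: [0.5363, 0.3144, 0.1479]
eef_rot: [3.141, 0.002, 0.032]
force: [-0.1, 0.2, -3.1]
gripper_width: 0.0171
gripper_force: 59.2
```

Run:
```python
from h import *
s=bot.observe(); p=(s['tool_pos'],s['eef_rot']); print(s['time'],p,s['q'])
im,d=vision.read_camera('wrist'); cv2.imwrite('pics/w3.png',im)
P=pts('wrist',d,d>0,p)
c=np.array([.4704,.3118]);a=np.radians(2.2);X=(P[:,:2]-c)@np.array([[np.cos(a),-np.sin(a)],[np.sin(a),np.cos(a)]]);z=P[:,2]
rim=(z>.024)&(z<.037)&(abs(X[:,0])<.135)&(abs(X[:,1])<.066)
for n,m in [('y-',X[:,1]<-.046),('y+',X[:,1]>.046)]:
    m=m&rim
    if m.sum()>20: f=np.polyfit(X[m,0],X[m,1],1); print(n,m.sum(),f,np.ptp(X[m,0]),np.percentile(X[m,1],[2,50,98]))
m=rim&(X[:,0]<-.108); print('x-',m.sum(),np.percentile(X[m,0],[2,50,98]) if m.any() else '')
# scoop in hand: relative to TCP
R=Ro.from_euler('xyz',p[1]).as_matrix(); T=(P-p[0])@R
m=(abs(T[:,0])<.08)&(abs(T[:,1])<.06)&(T[:,2]<.075)&(T[:,2]>.01); Q=T[m]; print('scoop',m.sum(),np.percentile(Q,[1,50,99],axis=0).round(4).tolist())
```

```text
6.5167 (array([0.5363012 , 0.31435603, 0.14791391]), array([3.14080290e+00, 2.10325004e-03, 3.16686128e-02])) [4.10511139e-01 1.09741248e-01 1.69490131e+00 4.53301620e-05
 1.33919630e+00 1.94962757e+00]
y- 161 [ 0.0027234  -0.04893329] 0.023437594847411383 [-0.05110191 -0.0485249  -0.04636035]
y+ 167 [-0.07796432  0.0604262 ] 0.0214618490005567 [0.0468562  0.05163373 0.05476049]
x- 0 
scoop 10438 [[-0.0416, -0.0452, 0.017], [0.0114, -0.0007, 0.0523], [0.0431, 0.0458, 0.0546]]
```

View pics/w3.png

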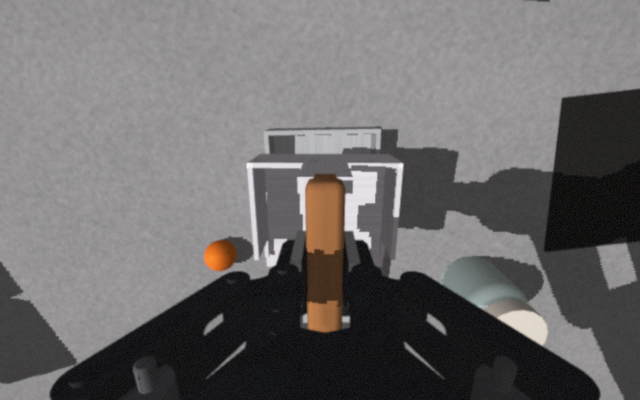

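The scoop hangs level, its bar running from (325,180) to (325,330), with the tray's far end visible behind at (325,135). It's centred to about 1–2 mm, so I'm lowering into the tray.

send_rows(
  plan=[0, -0.1, 2, -0.4, -1, 0, 0, 2, 0, -1, 0, 0, 1.5, 0, -1, 0, 0, 1, 0, -1, 0, 0, 0.5, 0, -1, 0, 0, 0.4, 0, -1, 0, 0, 0, 0, -1],
)

```text
time: 7.15
tool_pos: [0.5369, 0.3154, 0.0748]
eef_rot: [3.141, 0.001, 0.044]
force: [-0.1, -0.3, -1.3]
gripper_width: 0.0171
gripper_force: 59.2
```

send_rows(
  plan=[0, 0, 0.6, 0, -1, 0, 0, 0.4, 0, -1, 0, 0, 0.3, 0, -1, 0, 0, 0.2, 0, -1, 0, 0, 0, 0, -1],
)

```text
time: 7.57
tool_pos: [0.5372, 0.3156, 0.0605]
eef_rot: [-3.141, -0.0, 0.044]
force: [-0.1, 0.3, -1.3]
gripper_width: 0.0172
gripper_force: 59.2
```

Run:
```python
from h import *
im,d=vision.read_camera('top'); P=pts('top',d,d>0)
c=np.array([.4704,.3118]);a=np.radians(2.2)
for r in nets.cut_out('top','knob0'):
    Q=pts('top',d,r['region']); q=np.median(Q[Q[:,2]>.02],0) if (Q[:,2]>.02).any() else np.zeros(3)
    print(round(r['confidence'],2),q.round(3),((q[:2]-c)@np.array([[np.cos(a),-np.sin(a)],[np.sin(a),np.cos(a)]])).round(3))
cv2.imwrite('pics/t2.png',cv2.resize(im[195:285,190:310],None,fx=5,fy=5,interpolation=cv2.INTER_CUBIC))
```

```text
(no output)
```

View pics/t2.png

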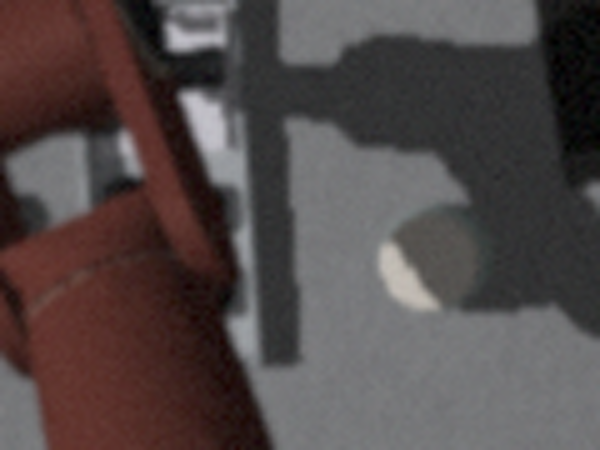

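send_rows(
  plan=[0, 0, 0.1, 0, -1, 0, 0, 0.05, 0, -1, 0, 0, 0, 0, -1],
)

```text
time: 7.92
tool_pos: [0.5373, 0.3157, 0.0603]
eef_rot: [-3.142, -0.0, 0.044]
force: [-3.5, -0.7, 5.0]
gripper_width: 0.0167
gripper_force: 60.1
```

send_rows(
  plan=[0, 0, -0.05, 0, -1, -0.5, 0, 0, 0, -1, -0.7, 0, 0, 0, -1, -0.7, 0, 0, 0, -1, -0.7, 0, 0, 0, -1, -0.7, 0, 0, 0, -1, -0.7, 0, 0, 0, -1, -0.7, 0, 0, 0, -1, -0.7, 0, 0, 0, -1, -0.7, 0, 0, 0, -1, -0.7, 0, 0, 0, -1, -0.7, 0, 0, 0, -1, -0.7, 0, 0, 0, -1, 0, 0, 0, 0, -1],
)

```text
time: 9.08
tool_pos: [0.4544, 0.3123, 0.0602]
eef_rot: [-3.141, -0.001, 0.044]
force: [0.4, 0.1, 7.7]
gripper_width: 0.0173
gripper_force: 60.6
```

Run:
```python
from h import *
s=bot.observe(); p=(s['tool_pos'],s['eef_rot']); print(s['time'],p,s['force'])
im,d=vision.read_camera('wrist'); cv2.imwrite('pics/w4.png',im)
```

```text
9.0833 (array([0.45436289, 0.31228309, 0.0602176 ]), array([-3.14088705e+00, -7.85246984e-04,  4.39762753e-02])) [0.35226083 0.14273168 7.74802459]
```

View pics/w4.png

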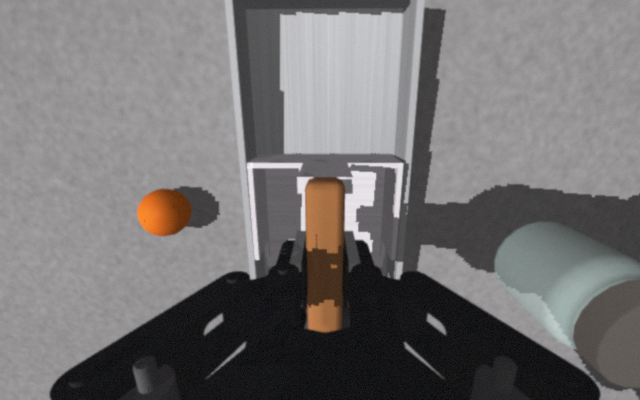

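The scoop sits cleanly between the tray walls (255–405 px) with the free tray behind it. No knobs are behind the scoop, so I'll keep pushing.

send_rows(
  plan=[-0.5, 0, 0, 0, -1, -0.5, 0, 0, 0, -1, -0.5, 0, 0, 0, -1, -0.5, 0, 0, 0, -1, -0.5, 0, 0, 0, -1, -0.5, 0, 0, 0, -1, -0.5, 0, 0, 0, -1, -0.5, 0, 0, 0, -1, -0.3, 0, 0, 0, -1, -0.3, 0, 0, 0, -1, 0, 0, 0, 0, -1],
)

```text
time: 10.05
tool_pos: [0.4093, 0.3103, 0.0602]
eef_rot: [-3.141, -0.002, 0.044]
force: [3.1, 1.1, 5.0]
gripper_width: 0.0172
gripper_force: 60.3
```

send_rows(
  plan=[-0.2, 0, 0, 0, -1, -0.2, 0, 0, 0, -1, -0.1, 0, 0, 0, -1, 0, 0, 0, 0, -1],
)

```text
time: 10.38
tool_pos: [0.4052, 0.3101, 0.0603]
eef_rot: [-3.141, -0.004, 0.044]
force: [6.2, 0.3, 4.0]
gripper_width: 0.0168
gripper_force: 60.1
```

Run:
```python
from h import *
for c in ['scene','wrist']:
    im,d=vision.read_camera(c)
    if c=='scene':
        cv2.imwrite('pics/s3.png',cv2.resize(im[225:345,345:475],None,fx=5,fy=5,interpolation=cv2.INTER_CUBIC)[:600])
        for r in nets.cut_out(c,'knob0'): 
            P=pts(c,d,r['region'])
            if len(P): print(r['confidence'],r['rect'],np.median(P,0).round(3))
```

```text
0.65 [438.1, 310.3, 452.7, 327.9] [0.461 0.428 0.028]
0.57 [442.8, 270.0, 454.4, 281.2] [0.379 0.342 0.036]
0.53 [428.2, 271.0, 436.8, 273.2] [0.395 0.319 0.029]
0.5 [408.9, 260.0, 419.5, 272.2] [0.434 0.281 0.036]
```

View pics/s3.png

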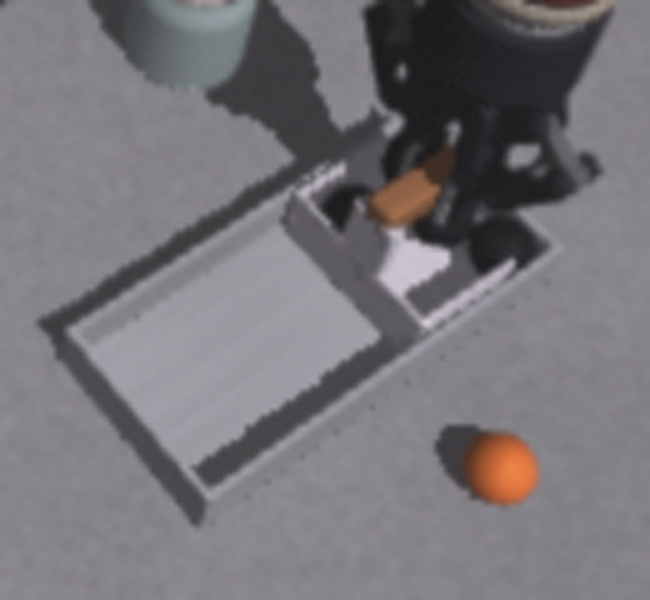

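send_rows(
  plan=[-0.2, 0, 0, 0, -1, 0, 0, 0, 0, -1, 0.1, 0, -0.1, 0, -1, 0, 0, -0.3, 0, -1, 0, 0, -0.4, 0, -1, 0, 0, -0.4, 0, -1, 0, 0, -0.4, 0, -1, 0, 0, -0.4, 0, -1, 0, 0, -0.4, 0, -1, 0, 0, -0.4, 0, -1, 0, 0, -0.4, 0, -1, 0, 0, -0.1, 0, -1, 0, 0, 0, 0, -1, 0, 0, 0, 0, -1],
)

```text
time: 11.7
tool_pos: [0.4013, 0.309, 0.0907]
eef_rot: [3.14, 0.004, 0.043]
force: [0.2, -0.7, -3.0]
gripper_width: 0.0171
gripper_force: 59.1
```

Run:
```python
from h import *
for c in ['scene']:
    im,d=vision.read_camera(c)
    cv2.imwrite('pics/s4.png',cv2.resize(im[225:345,345:475],None,fx=5,fy=5,interpolation=cv2.INTER_CUBIC)[:600])
    for r in nets.cut_out(c,'knob0'): 
            P=pts(c,d,r['region'])
            if len(P): print(r['confidence'],r['rect'],np.median(P,0).round(3))
```

```text
0.62 [437.6, 309.6, 451.7, 325.8] [0.46  0.428 0.027]
0.43 [442.3, 261.6, 453.0, 273.5] [0.377 0.333 0.066]
0.36 [410.9, 255.2, 421.3, 264.6] [0.433 0.279 0.068]
```

View pics/s4.png

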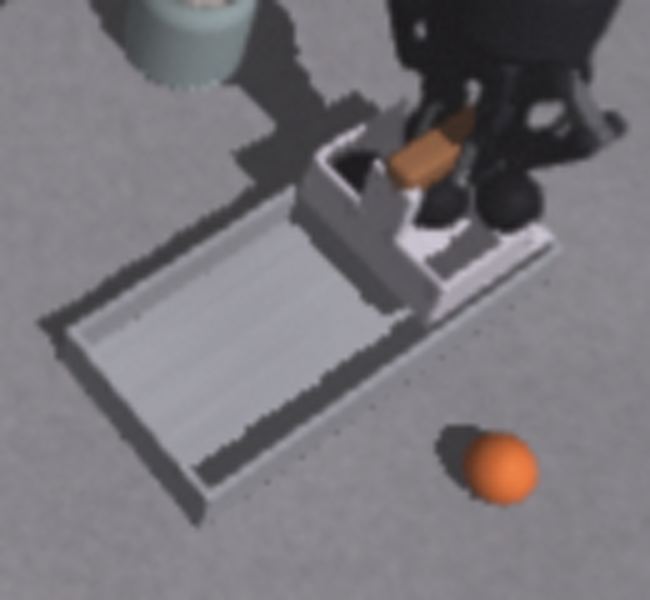

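send_rows(
  plan=[-0.1, 0, 0, 0, -1, -0.2, 0, 0, 0, -1, -0.2, 0, 0, 0, -1, -0.2, 0, 0, 0, -1, -0.1, 0, 0, 0, -1, 0, 0, 0.2, 0, -1, 0, 0, 0.2, 0, -1, 0, 0, 0.2, 0, -1, 0, 0, 0.1, 0, -1, 0, 0, 0.1, 0, -1, 0, 0, 0, 0, -1],
  squeeze=30,
)

```text
time: 12.72
tool_pos: [0.397, 0.3098, 0.0872]
eef_rot: [-3.141, -0.003, 0.043]
force: [-0.8, -2.1, 8.9]
gripper_width: 0.0169
gripper_force: 60.9
```

```bash
cat > tilt.py <<'E'
from h import *
def tilt():
    s=bot.observe(); p=(s['tool_pos'],s['eef_rot'])
    im,d=vision.read_camera('wrist'); P=pts('wrist',d,d>0,p); R=Ro.from_euler('xyz',p[1]).as_matrix(); T=(P-p[0])@R
    I=im.reshape(-1,3)[d.ravel()>0].astype(int)
    m=(I[:,2]-I[:,0]>40)&(abs(T[:,0])<.06)&(abs(T[:,1])<.012)&(T[:,2]<.05)&(T[:,2]>-.07)&(T[:,0]>.012)
    f=np.polyfit(T[m,0],T[m,2],1); print('bar n',m.sum(),'tilt deg (+ = mouth up/back down)',round(np.degrees(np.arctan(f[0])),1))
    return im,d,p
if __name__=='__main__':
    im,d,p=tilt(); cv2.imwrite('pics/wt%d.png'%int(bot.observe()['time']*100),im)
E
python3 tilt.py
```

```text
bar n 2562 tilt deg (+ = mouth up/back down) 3.9
```

send_rows(
  plan=[0, 0, 0.2, 0, -1, 0, 0, 0.2, 0, -1, 0, 0, 0.1, 0, -1, 0, 0, 0, 0, -1],
  squeeze=30,
)

```text
time: 13.1
tool_pos: [0.4003, 0.3102, 0.0849]
eef_rot: [-3.14, -0.011, 0.044]
force: [3.2, -5.3, 15.9]
gripper_width: 0.017
gripper_force: 62.4
```

```bash
python3 tilt.py
```

```text
bar n 2530 tilt deg (+ = mouth up/back down) 6.0
```

send_rows(
  plan=[0, 0, -0.3, 0, -1, 0, 0, -0.5, 0, -1, 0, 0, -1, 0, -1, 0, 0, -1, 0, -1, 0, 0, -1, 0, -1, 0, 0, -1, 0, -1, 0, 0, -1, 0, -1, 0, 0, -0.5, 0, -1, 0, 0, -0.2, 0, -1, 0, 0, 0, 0, -1],
)

```text
time: 13.98
tool_pos: [0.3955, 0.3095, 0.1451]
eef_rot: [-3.141, -0.001, 0.043]
force: [-0.2, -1.0, -1.4]
gripper_width: 0.0169
gripper_force: 59.8
```

Run:
```python
from tilt import *
a,d,p=tilt(); print(bot.observe()['q'])
im,d=vision.read_camera('scene')
A=cv2.resize(im[195:345,335:475],None,fx=3.9,fy=3.9,interpolation=cv2.INTER_CUBIC)[:400]
cv2.imwrite('pics/s5.png',A)
```

```text
bar n 2542 tilt deg (+ = mouth up/back down) 5.7
[ 5.15687698e-01 -1.77020599e-01  1.98069819e+00  2.89182042e-05
  1.33780449e+00  2.04305853e+00]
```

View pics/s5.png

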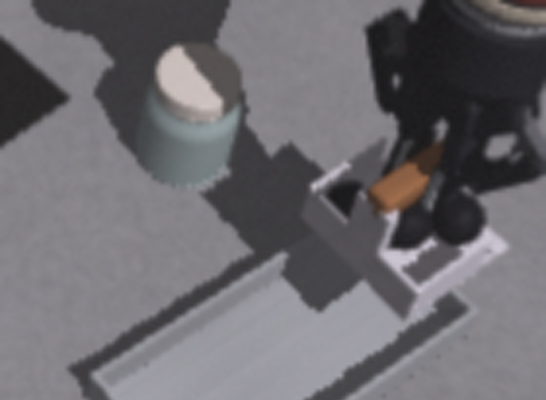

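The picture shows three knobs in the tilted scoop at (345,195), (410,230) and (460,215), and the visible part of the tray is empty. I'll carry it to the tin.

send_rows(
  plan=[0, 0, -0.5, 0, -1, 0, 0, -1, 0, -1, 0, 0, -1, 0, -1, 0, 0, -1, 0, -1, 0, 0, -1, 0, -1, 0, 0, -0.7, 0, -1, 0, 0, -0.3, 0, -1, 0.14, 0.5, 0, 0, -1, 0.14, 1.0, 0, 0, -1, 0.14, 1.5, 0, 0, -1, 0.14, 2.0, 0, 0, -1, 0.14, 2.2, 0, 0, -1, 0.14, 2.2, 0, 0, -1, 0.14, 2.2, 0, 0, -1, 0.14, 2.2, 0, 0, -1, 0.14, 2.2, 0, 0, -1, 0.14, 2.2, 0, 0, -1, 0.14, 2.2, 0, 0, -1, 0.14, 2.2, 0, 0, -1, 0.14, 2.2, 0, 0, -1],
)

```text
time: 15.75
tool_pos: [0.4233, 0.0605, 0.1983]
eef_rot: [3.141, 0.002, 0.043]
force: [0.2, -0.8, -2.2]
gripper_width: 0.0167
gripper_force: 59.8
```

send_rows(
  plan=[0.14, 2.2, 0, 0, -1, 0.14, 2.2, 0, 0, -1, 0.14, 2.2, 0, 0, -1, 0.14, 2.2, 0, 0, -1, 0.14, 2.2, 0, 0, -1, 0.14, 2.2, 0, 0, -1, 0.14, 2.2, 0, 0, -1, 0.14, 2.2, 0, 0, -1, 0.14, 2.2, 0, 0, -1, 0.14, 2.2, 0, 0, -1, 0.14, 2.2, 0, 0, -1, 0.14, 2.2, 0, 0, -1, 0.14, 2.2, 0, 0, -1, 0.14, 2.2, 0, 0, -1, 0.14, 2.0, 0, 0, -1, 0.14, 1.6, 0, 0, -1, 0, 1.2, 0, 0, -1, 0, 0.8, 0, 0, -1, 0, 0.4, 0, 0, -1, 0, 0, 0, 0, -1],
)

```text
time: 17.42
tool_pos: [0.4623, -0.3047, 0.1991]
eef_rot: [-3.141, 0.0, 0.043]
force: [1.5, -0.2, -3.1]
gripper_width: 0.0168
gripper_force: 59.8
```

Run:
```python
from tilt import *
a,d,p=tilt(); print(p)
P=pts('wrist',d,d>0,p); m=(np.hypot(P[:,0]-.446,P[:,1]+.356)<.085)&(np.hypot(P[:,0]-.446,P[:,1]+.356)>.05)&(P[:,2]>.07)&(P[:,2]<.09); Q=P[m]
from scipy.optimize import least_squares
if m.sum()>20: print('tin wrist',m.sum(),least_squares(lambda c:np.hypot(Q[:,0]-c[0],Q[:,1]-c[1])-.0665,[.446,-.356],loss='soft_l1',f_scale=.002).x)
im,d=vision.read_camera('top'); P=pts('top',d,d>0)
c=np.array([.4704,.3118]);a=np.radians(2.2);X=(P[:,:2]-c)@np.array([[np.cos(a),-np.sin(a)],[np.sin(a),np.cos(a)]])
m=(abs(X[:,0])<.112)&(abs(X[:,1])<.044)&(P[:,2]>.018); print('pts in tray above floor',m.sum(),X[m].mean(0) if m.any() else '')
for r in nets.cut_out('top','knob0'):
    Q=pts('top',d,r['region']); print(round(r['confidence'],2),r['rect'],np.median(Q,0).round(3))
cv2.imwrite('pics/t6.png',cv2.resize(im[150:290,190:480],None,fx=2.7,fy=2.7,interpolation=cv2.INTER_CUBIC))
```

```text
bar n 2606 tilt deg (+ = mouth up/back down) 6.3
(array([ 0.46227996, -0.30467793,  0.19912758]), array([-3.14121995e+00,  3.37927347e-04,  4.29107417e-02]))
tin wrist 1394 [ 0.44787529 -0.35460245]
pts in tray above floor 0 
0.47 [184.9, 235.6, 192.7, 240.8] [0.452 0.421 0.031]
0.44 [414.7, 218.8, 423.5, 229.1] [ 0.483 -0.276  0.174]
```

View pics/t6.png

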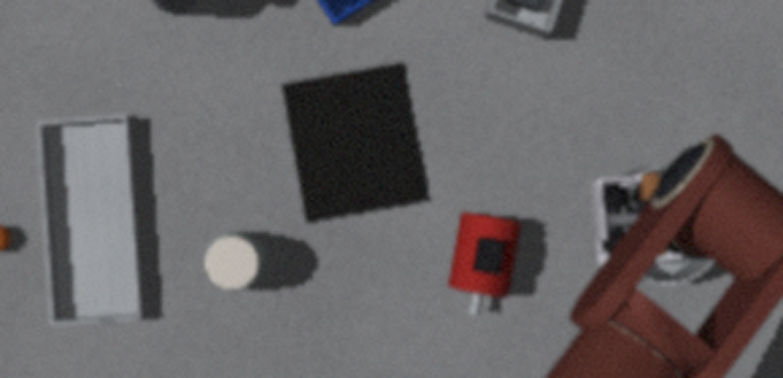

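The tray and bench are empty of knobs (tray at (95,220)), so all four are in the scoop. I'll align over the tin.

send_rows(
  plan=[0.1, 0.5, 0, 0, -1, 0.1, 1.0, 0, 0, -1, 0.2, 1.2, 0, 0, -1, 0.1, 1.2, 0, 0, -1, 0, 0.7, 0, 0, -1, 0, 0.4, 0, 0, -1, 0, 0, 0.5, 0, -1, 0, 0, 1, 0, -1, 0, 0, 1, 0, -1, 0, 0, 1, 0, -1, 0, 0, 0.6, 0, -1, 0, 0, 0.3, 0, -1, 0, 0, 0, 0, -1],
)

```text
time: 18.65
tool_pos: [0.4691, -0.3533, 0.1536]
eef_rot: [-3.14, 0.002, 0.044]
force: [0.5, -0.1, -2.1]
gripper_width: 0.0166
gripper_force: 59.8
```

send_rows(
  plan=[-0.1, 0.1, 0.6, 0, -1, -0.1, 0, 0.6, 0, -1, -0.2, 0, 0.5, 0, -1, -0.4, 0, 0.25, 0, -1, -0.4, 0, 0.25, 0, -1, -0.4, 0, 0.25, 0, -1, 0, 0, 0, 0, -1],
)

```text
time: 19.23
tool_pos: [0.4561, -0.3567, 0.1338]
eef_rot: [3.139, -0.008, 0.043]
force: [2.2, 1.5, 5.4]
gripper_width: 0.0171
gripper_force: 61.1
```

```bash
python3 tilt.py
```

```text
bar n 2705 tilt deg (+ = mouth up/back down) 1.4
```

send_rows(
  plan=[-0.3, 0, 0.3, 0, -1, -0.3, 0, 0.3, 0, -1, -0.3, 0, 0.3, 0, -1, -0.3, 0, 0.3, 0, -1, 0, 0, 0, 0, -1],
)

```text
time: 19.7
tool_pos: [0.4429, -0.3577, 0.1231]
eef_rot: [3.138, -0.004, 0.043]
force: [-4.3, 3.4, 14.5]
gripper_width: 0.0171
gripper_force: 65.3
```

```bash
python3 tilt.py
```

```text
bar n 2914 tilt deg (+ = mouth up/back down) -1.3
```

Run:
```python
from h import *
im,d=vision.read_camera('scene')
A=cv2.resize(im[85:175,235:335],None,fx=5,fy=5,interpolation=cv2.INTER_CUBIC)
w=cv2.imread(sorted(__import__('glob').glob('pics/wt*.png'))[-1])[120:400,160:520]
cv2.imwrite('pics/c7.png',np.hstack([A[:450,:430],cv2.resize(w,(370,450))]))
```

```text
(no output)
```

View pics/c7.png

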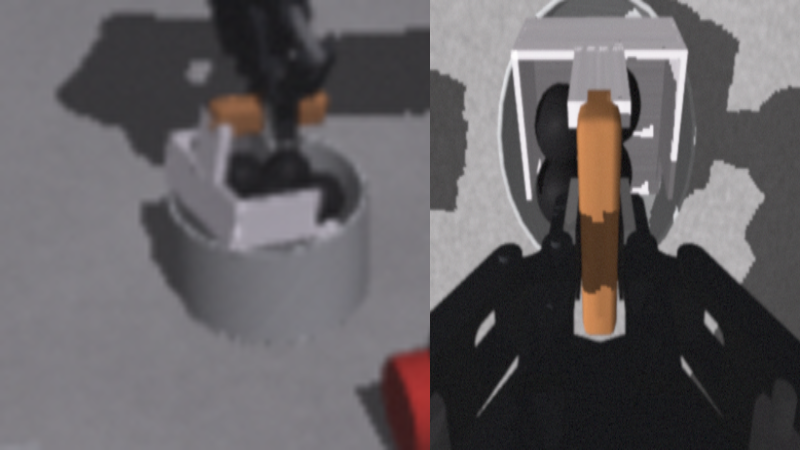

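```bash
cat > tilt.py <<'E'
from h import *
def tilt(v=True):
    s=bot.observe(); p=(s['tool_pos'],s['eef_rot'])
    im,d=vision.read_camera('wrist'); P=pts('wrist',d,d>0,p); R=Ro.from_euler('xyz',p[1]).as_matrix(); T=(P-p[0])@R
    I=im.reshape(-1,3)[d.ravel()>0].astype(int)
    m=(I[:,2]-I[:,0]>25)&(abs(T[:,0])<.06)&(abs(T[:,1])<.006)&(T[:,2]<.02)&(T[:,2]>-.07)
    b=[(x,round(1000*np.median(T[m&(abs(T[:,0]-x/1000)<3)&(abs(T[:,0]-x/1000)<.003),2]),1)) for x in range(-40,46,6) if (m&(abs(T[:,0]-x/1000)<.003)).sum()>5]
    print('bar top z(mm, + down) by x:',b)
    m=(I.min(1)>150)&(abs(T[:,1])<.05)&(abs(abs(T[:,1])-.0445)<.004)&(T[:,2]<.06)&(T[:,0]<.05)&(T[:,0]>-.02)
    if m.sum()>20: print('side wall slope deg',np.degrees(np.arctan(np.polyfit(T[m,0],T[m,2],1)[0])).round(1),m.sum())
    return im,d,p
if __name__=='__main__':
    im,d,p=tilt(); cv2.imwrite('pics/wt%d.png'%int(bot.observe()['time']*100),im)
E
python3 tilt.py
```

```text
bar top z(mm, + down) by x: [(-40, np.float64(-20.6)), (-34, np.float64(-21.8)), (-28, np.float64(-23.2)), (-22, np.float64(-24.6)), (-16, np.float64(-26.1)), (-10, np.float64(-27.5)), (-4, np.float64(-29.0)), (2, np.float64(-30.4)), (8, np.float64(-31.9)), (14, np.float64(-33.3)), (20, np.float64(-34.7)), (26, np.float64(-36.2)), (32, np.float64(-37.6)), (38, np.float64(-38.3)), (44, np.float64(-33.2))]
side wall slope deg -18.3 1106
```

The tilt is already about 13–14° mouth-down, with the tin standing and the knobs still in the scoop. I'll continue the arc.

send_rows(
  plan=[-0.3, 0, 0.3, 0, -1, -0.3, 0, 0.3, 0, -1, -0.3, 0, 0.35, 0, -1, -0.3, 0, 0.35, 0, -1, 0, 0, 0, 0, -1, 0, 0, 0, 0, -1],
)

```text
time: 20.35
tool_pos: [0.4308, -0.3583, 0.1095]
eef_rot: [3.138, -0.003, 0.044]
force: [-4.9, 3.4, 11.6]
gripper_width: 0.0168
gripper_force: 69.1
```

```bash
python3 tilt.py
```

```text
bar top z(mm, + down) by x: [(-40, np.float64(-13.5)), (-34, np.float64(-15.4)), (-28, np.float64(-18.3)), (-22, np.float64(-21.2)), (-16, np.float64(-23.9)), (-10, np.float64(-26.8)), (-4, np.float64(-29.6)), (2, np.float64(-32.5)), (8, np.float64(-35.3)), (14, np.float64(-38.2)), (20, np.float64(-41.1)), (26, np.float64(-44.0)), (32, np.float64(-46.6)), (38, np.float64(-44.0)), (44, np.float64(-34.0))]
side wall slope deg -35.4 992
```

send_rows(
  plan=[-0.25, 0, 0.35, 0, -1, -0.25, 0, 0.35, 0, -1, -0.25, 0, 0.4, 0, -1, -0.2, 0, 0.3, 0, -1, 0, 0, 0, 0, -1, 0, 0, 0, 0, -1, 0, 0, 0, 0, -1],
)

```text
time: 20.98
tool_pos: [0.4216, -0.3586, 0.095]
eef_rot: [3.138, -0.004, 0.044]
force: [-2.4, 3.2, 8.9]
gripper_width: 0.0172
gripper_force: 73.8
```

```bash
python3 tilt.py
python3 - <<'E'
from h import *
im,d=vision.read_camera('scene')
A=cv2.resize(im[85:175,235:335],None,fx=5,fy=5,interpolation=cv2.INTER_CUBIC)
w=cv2.imread(sorted(__import__('glob').glob('pics/wt*.png'))[-1])[120:400,160:520]
cv2.imwrite('pics/c8.png',np.hstack([A[:450,:430],cv2.resize(w,(370,450))]))
E
```

```text
bar top z(mm, + down) by x: [(-34, np.float64(-8.5)), (-28, np.float64(-13.0)), (-22, np.float64(-17.3)), (-16, np.float64(-21.6)), (-10, np.float64(-26.1)), (-4, np.float64(-30.8)), (2, np.float64(-35.1)), (8, np.float64(-39.5)), (14, np.float64(-44.1)), (20, np.float64(-48.5)), (26, np.float64(-53.2)), (32, np.float64(-52.5)), (38, np.float64(-47.3))]
side wall slope deg -50.0 908
```

View pics/c8.png

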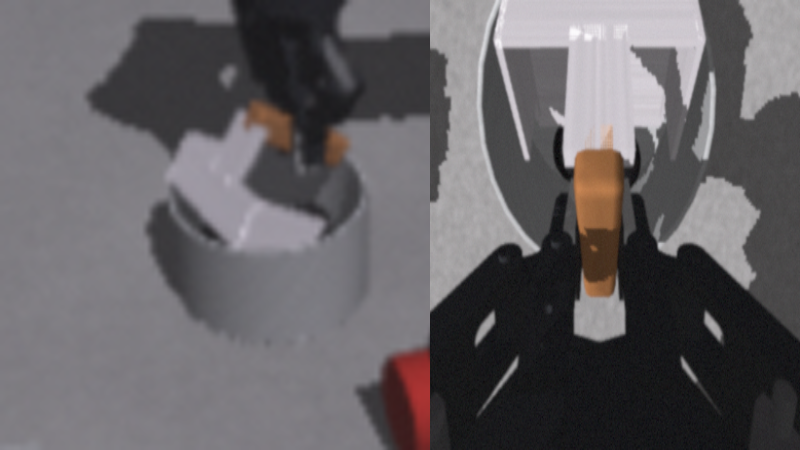

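At about 37° most knobs are out. One may still be behind the post at (597,150), held by the pile, so I'll raise the scoop slowly while keeping the tilt.

send_rows(
  plan=[0, 0, -0.3, 0, -1, 0, 0, -0.5, 0, -1, 0, 0, -0.5, 0, -1, 0, 0, -0.5, 0, -1, 0, 0, -0.5, 0, -1, 0, 0, -0.5, 0, -1, 0, 0, -0.2, 0, -1, 0, 0, 0, 0, -1, 0, 0, 0, 0, -1, 0, 0, 0, 0, -1],
)

```text
time: 21.92
tool_pos: [0.4201, -0.3571, 0.1215]
eef_rot: [-3.141, 0.0, 0.043]
force: [0.6, -0.7, -1.8]
gripper_width: 0.0169
gripper_force: 72.1
```

```bash
python3 tilt.py
python3 - <<'E'
from h import *
s=bot.observe(); p=(s['tool_pos'],s['eef_rot']); im,d=vision.read_camera('wrist')
D=np.where(d>0,d,0); ok=(d>0); P=np.full(d.shape+(3,),np.nan); P[ok]=pts('wrist',d,ok,p)
blk=(im.max(2)<60)&ok&(np.hypot(P[...,0]-.447,P[...,1]+.355)<.062)&(P[...,2]<.12)
n,l,st,c=cv2.connectedComponentsWithStats(blk.astype(np.uint8))
for i in range(1,n):
    if st[i,4]>40: print(st[i],np.median(P[l==i],0).round(3))
im,d=vision.read_camera('top'); cv2.imwrite('pics/t9.png',im)
for r in nets.cut_out('top','knob0'): print(r['confidence'],r['rect'],np.median(pts('top',d,r['region']),0).round(3))
E
```

```text
bar top z(mm, + down) by x: [(-34, np.float64(-8.6)), (-28, np.float64(-13.0)), (-22, np.float64(-17.2)), (-16, np.float64(-21.5)), (-10, np.float64(-26.2)), (-4, np.float64(-30.4)), (2, np.float64(-34.8)), (8, np.float64(-39.3)), (14, np.float64(-43.9)), (20, np.float64(-48.2)), (26, np.float64(-52.7)), (32, np.float64(-52.4)), (38, np.float64(-47.4))]
side wall slope deg -49.9 948
0.57 [422.4, 242.7, 430.1, 251.9] [ 0.409 -0.33   0.033]
```

send_rows(
  plan=[0, 0, -0.5, 0, -1, 0, 0, -0.7, 0, -1, 0, 0, -0.7, 0, -1, 0, 0, -1, 0, -1, 0, 0, -1, 0, -1, 0, 0, -1, 0, -1, 0, 0, -1, 0, -1, 0, 0, -1, 0, -1, 0, 0, -1, 0, -1, 0, 0, 0, 0, -1],
)

```text
time: 22.95
tool_pos: [0.4212, -0.3583, 0.2041]
eef_rot: [3.138, -0.003, 0.043]
force: [0.5, 0.0, -0.9]
gripper_width: 0.017
gripper_force: 72.2
```

Run:
```python
from h import *
w,_=vision.read_camera('wrist'); im,d=vision.read_camera('scene'); 
A=cv2.resize(im[65:175,235:335],None,fx=4,fy=4,interpolation=cv2.INTER_CUBIC)
cv2.imwrite('pics/c9.png',np.hstack([A,cv2.resize(w[100:400,160:520],(390,440))]))
```

```text
(no output)
```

View pics/c9.png

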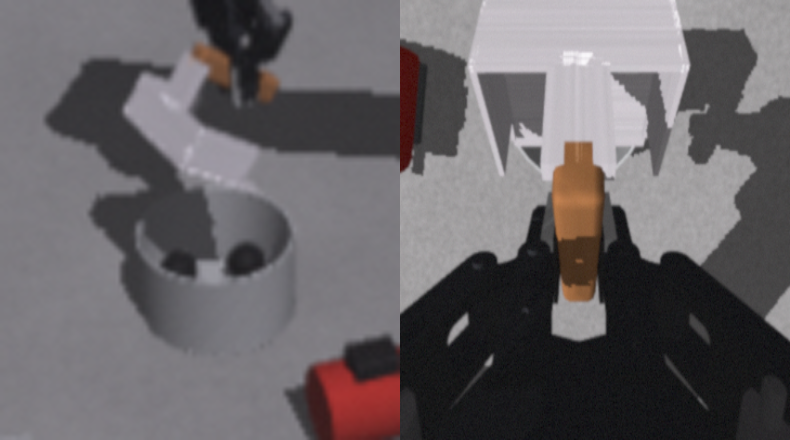

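Two knobs show in the tin at (180,265) and (245,260), and the scoop looks empty. I have used up the picture budget (slightly over), so from here I'll work from numbers only.

Run:
```python
from h import *
im,d=vision.read_camera('top'); P=np.full(d.shape+(3,),9.);P[d>0]=pts('top',d,d>0)
m=(im.max(2)<50)&(abs(P[...,0]-.56)<.14)&(abs(P[...,1])<.13)
n,l,st,c=cv2.connectedComponentsWithStats(m.astype(np.uint8)); i=1+st[1:,4].argmax(); Q=P[l==i]
print(st[i],cv2.minAreaRect(Q[:,:2].astype(np.float32)*1000),Q.mean(0))
for c in ['top','scene']:
    im,d=vision.read_camera(c)
    for r in nets.cut_out(c,'knob0'): print(c,round(r['confidence'],2),r['rect'],np.median(pts(c,d,r['region']),0).round(3))
```

```text
[ 295  174   53   58 2283] ((555.4370727539062, -5.523765563964844), (165.3816680908203, 146.5377960205078), 8.515707015991211) [ 0.55498254 -0.00517192  0.00514103]
top 0.45 [185.3, 234.5, 195.4, 239.1] [0.452 0.42  0.029]
top 0.27 [414.2, 209.2, 445.3, 254.8] [ 0.452 -0.323  0.011]
scene 0.73 [439.6, 309.6, 451.4, 327.1] [0.461 0.428 0.028]
scene 0.51 [277.7, 127.5, 284.6, 132.9] [ 0.469 -0.389  0.034]
```

send_rows(
  plan=[0.7, -2.4, 0, 0, -1, 0.7, -2.4, 0, 0, -1, 0.7, -2.4, 0, 0, -1, 0.7, -2.4, 0, 0, -1, 0.7, -2.4, 0, 0, -1, 0.7, -2.4, 0, 0, -1, 0.7, -2.4, 0, 0, -1, 0.7, -2.4, 0, 0, -1, 0.7, -2.4, 0, 0, -1, 0.7, -2.4, 0, 0, -1, 0.7, -2.4, 0, 0, -1, 0.7, -2.4, 0, 0, -1, 0.7, -2.4, 0, 0, -1, 0.7, -2.4, 0, 0, -1, 0, -0.8, 0, 0, -1, 0, 0, 2.5, 0, -1, 0, 0, 2.5, 0, -1, 0, 0, 2.5, 0, -1, 0, 0, 2, 0, -1, 0, 0, 1, 0, -1],
)

```text
time: 24.97
tool_pos: [0.5008, -0.0093, 0.0922]
eef_rot: [-3.141, 0.006, 0.043]
force: [-1.0, 0.1, -2.0]
gripper_width: 0.0173
gripper_force: 72.1
```

Run:
```python
from h import *
s=bot.observe(); print(s['tool_pos'],s['force'])
for c in ['top','scene']:
    im,d=vision.read_camera(c)
    if c=='top': 
        P=pts(c,d,d>0);b=im.reshape(-1,3)[d.ravel()>0].max(1); m=(np.hypot(P[:,0]-.447,P[:,1]+.355)<.06)
        print('dark high in tin',(m&(b<45)&(P[:,2]>.02)&(P[:,2]<.06)).sum())
    for r in nets.cut_out(c,'knob0'):print(c,round(r['confidence'],2),r['rect'],np.median(pts(c,d,r['region']),0).round(3))
```

```text
[ 0.50077296 -0.00929594  0.09218052] [-1.04534823  0.12091247 -1.99382845]
dark high in tin 300
top 0.67 [441.7, 222.9, 450.8, 229.6] [ 0.464 -0.393  0.034]
top 0.64 [433.6, 240.9, 441.7, 250.4] [ 0.408 -0.373  0.034]
top 0.38 [422.0, 242.7, 435.5, 248.7] [ 0.412 -0.336  0.033]
scene 0.56 [440.0, 309.7, 453.3, 326.5] [0.461 0.428 0.028]
scene 0.47 [274.8, 129.3, 283.9, 133.5] [ 0.47  -0.391  0.033]
scene 0.4 [292.2, 123.2, 301.5, 135.5] [ 0.416 -0.368  0.033]
scene 0.34 [277.5, 193.5, 354.3, 250.6] [0.579 0.013 0.006]
scene 0.17 [354.2, 247.7, 454.6, 327.3] [0.477 0.311 0.006]
```

send_rows(
  plan=[0.3, 0, 1, 0, -1, 0, 0, 0.6, 0, -1, 0, 0, 0.3, 0, -1, 0, 0, 0.2, 0, -1, 0, 0, 0, 0, -1],
)

```text
time: 25.58
tool_pos: [0.5058, -0.0091, 0.0743]
eef_rot: [-3.141, 0.001, 0.043]
force: [0.4, 0.4, -1.6]
gripper_width: 0.017
gripper_force: 72.1
```

Run:
```python
from h import *
im,d=vision.read_camera('top'); P=np.full(d.shape+(3,),9.);P[d>0]=pts('top',d,d>0)
r=np.hypot(P[...,0]-.447,P[...,1]+.355)
m=(r<.062)&(P[...,2]>.015)&(P[...,2]<.06)&(im.max(2)<70)
n,l,st,c=cv2.connectedComponentsWithStats(m.astype(np.uint8))
for i in range(1,n):
    if st[i,4]>15: print(st[i],P[l==i].mean(0).round(3),np.percentile(P[l==i][:,:2],[3,97],axis=0).round(3).tolist())
```

```text
[423 218  10  11  86] [ 0.478 -0.341  0.033] [[0.465, -0.356], [0.492, -0.328]]
[440 222  10  10  76] [ 0.466 -0.394  0.034] [[0.452, -0.408], [0.478, -0.382]]
[422 239  22  11 175] [ 0.41  -0.354  0.033] [[0.396, -0.386], [0.425, -0.324]]
```

All four knobs are now confirmed in the tin. Next I'll touch the lip to the mat and roll the scoop level.

send_rows(
  plan=[0, 0, 0.2, 0, -1, 0, 0, 0.2, 0, -1, 0, 0, 0.1, 0, -1, 0, 0, 0, 0, -1],
)

```text
time: 25.97
tool_pos: [0.5063, -0.0092, 0.0699]
eef_rot: [3.142, -0.0, 0.043]
force: [-0.5, -0.8, -1.2]
gripper_width: 0.0172
gripper_force: 72.2
```

send_rows(
  plan=[0, 0, 0.1, 0, -1, 0, 0, 0.1, 0, -1, 0, 0, 0.1, 0, -1, 0, 0, 0, 0, -1],
)

```text
time: 26.3
tool_pos: [0.5069, -0.0093, 0.0696]
eef_rot: [3.142, 0.0, 0.044]
force: [-5.6, 1.5, 13.4]
gripper_width: 0.0169
gripper_force: 74.4
```

send_rows(
  plan=[0.4, 0, 0, 0, -1, 0.4, 0, 0, 0, -1, 0.4, 0, 0.05, 0, -1, 0.4, 0, 0.05, 0, -1, 0, 0, 0, 0, -1],
)

```text
time: 26.72
tool_pos: [0.5234, -0.0087, 0.0685]
eef_rot: [3.141, -0.001, 0.044]
force: [-4.2, 0.4, 12.2]
gripper_width: 0.0169
gripper_force: 74.6
```

```bash
python3 tilt.py
```

```text
bar top z(mm, + down) by x: [(-40, np.float64(-15.4)), (-34, np.float64(-17.3)), (-28, np.float64(-20.3)), (-22, np.float64(-23.1)), (-16, np.float64(-26.0)), (-10, np.float64(-28.9)), (-4, np.float64(-31.7)), (2, np.float64(-34.7)), (8, np.float64(-37.6)), (14, np.float64(-40.5)), (20, np.float64(-43.5)), (26, np.float64(-46.3)), (32, np.float64(-48.5)), (38, np.float64(-43.7)), (44, np.float64(-35.8))]
side wall slope deg -38.4 1123
```

It's rolling level as planned (26° now).

send_rows(
  plan=[0.4, 0, 0.07, 0, -1, 0.4, 0, 0.08, 0, -1, 0.4, 0, 0.12, 0, -1, 0.4, 0, 0.15, 0, -1, 0.4, 0, 0.16, 0, -1, 0.4, 0, 0.18, 0, -1, 0, 0, 0, 0, -1],
)

```text
time: 27.35
tool_pos: [0.5481, -0.0076, 0.0612]
eef_rot: [3.141, -0.002, 0.044]
force: [-1.6, 1.0, 11.0]
gripper_width: 0.0173
gripper_force: 75.1
```

```bash
python3 tilt.py
```

```text
bar top z(mm, + down) by x: [(-34, np.float64(-28.6)), (-28, np.float64(-29.3)), (-22, np.float64(-30.3)), (-16, np.float64(-31.3)), (-10, np.float64(-32.3)), (-4, np.float64(-33.3)), (2, np.float64(-34.3)), (8, np.float64(-35.3)), (14, np.float64(-36.3)), (20, np.float64(-37.3)), (26, np.float64(-38.2)), (32, np.float64(-39.3)), (38, np.float64(-39.1)), (44, np.float64(-30.0))]
side wall slope deg -11.4 1221
```

send_rows(
  plan=[0.3, 0, 0.18, 0, -1, 0.3, 0, 0.18, 0, -1, 0.3, 0, 0.2, 0, -1, 0.2, 0, 0.15, 0, -1, 0, 0, 0, 0, -1],
)

```text
time: 27.82
tool_pos: [0.56, -0.007, 0.0545]
eef_rot: [3.141, -0.005, 0.044]
force: [-0.6, 0.8, 10.4]
gripper_width: 0.0168
gripper_force: 76.1
```

```bash
python3 tilt.py
```

```text
bar top z(mm, + down) by x: [(-28, np.float64(-34.1)), (-22, np.float64(-34.1)), (-16, np.float64(-34.2)), (-10, np.float64(-34.2)), (-4, np.float64(-34.3)), (2, np.float64(-34.4)), (8, np.float64(-34.4)), (14, np.float64(-34.5)), (20, np.float64(-34.6)), (26, np.float64(-34.7)), (32, np.float64(-34.7)), (38, np.float64(-34.4)), (44, np.float64(-28.6))]
side wall slope deg 2.2 1009
```

send_rows(
  plan=[0, 0, 0.05, 0, -1, 0, 0, -0.05, 0, -1, 0, 0, 0, 0, 0.2, 0, 0, 0, 0, 1, 0, 0, 0, 0, 1, 0, 0, 0, 0, 1, 0, 0, 0, 0, 1, 0, 0, 0, 0, 1, 0, 0, 0, 0, 1, 0, 0, -1, 0, 1, 0, 0, -2, 0, 1, 0, 0, -3, 0, 1, 0, 0, -3, 0, 1, 0, 0, -3, 0, 1, 0, 0, -3, 0, 1, 0, 0, 0, 0, 1],
)

```text
time: 29.2
tool_pos: [0.561, -0.0075, 0.2102]
eef_rot: [3.139, -0.013, 0.044]
force: [0.8, 0.1, 0.6]
gripper_width: 0.0854
gripper_force: 0.0
```

Run:
```python
from h import *
s=bot.observe(); p=(s['tool_pos'],s['eef_rot']); print(s['time'],p[0],s['gripper_width'],s['force'])
im,d=vision.read_camera('wrist'); P=pts('wrist',d,d>0,p)
B=P[(np.hypot(P[:,0]-.557,P[:,1]+.007)<.06)&(P[:,2]>.08)&(P[:,2]<.1)]
print('bar',cv2.minAreaRect(B[:,:2].astype(np.float32)*1000),'z',np.percentile(B[:,2],[5,50,95]).round(4),'slope',np.degrees(np.polyfit(B[:,0],B[:,2],1)[0]).round(1))
for n in ['bottle','jar','box','motor','tin','scoop']:
    im,d=vision.read_camera('scene') if n=='bottle' else (im,d)
    r=nets.cut_out('scene',n); print(n,[np.median(pts('scene',d,x['region']),0).round(3).tolist() for x in r[:2]])
```

```text
29.2 [ 0.56104834 -0.00748628  0.21021522] 0.08538309000321742 [0.83411528 0.06397604 0.63939931]
bar ((560.39892578125, -6.767613410949707), (85.28035736083984, 17.4886474609375), 2.8844921588897705) z [0.0853 0.0879 0.0892] slope -0.0
bottle [[0.756, 0.224, 0.119]]
jar [[0.437, 0.152, 0.07]]
box [[0.741, -0.212, 0.036]]
motor [[0.428, -0.127, 0.047]]
tin [[0.472, -0.359, 0.045], [0.756, 0.224, 0.12]]
scoop [[0.762, 0.014, 0.023], [0.568, -0.001, 0.023]]
```

```bash
python3 -c "
from cell import bot
print(bot.hand_in())"
```

```text
the job is handed in; nothing more can be done
None
```

The job is handed in at about 29 s of the 64 s: all four knobs are in the standing tin, the scoop stands level and released about 3 mm from the mat's centre, and the bottle, jar, box and motor read where they started; I viewed 12 pictures, two over the limit of 10.

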